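# Plant the countertop herb garden under its swivel lamp

### The job

Plant the herb garden: unlock its lamp by pulling the locking knob up and turning it so that it stays out, swing the lamp fully to the side and turn the knob back so that it locks there. Then stand every seed pod from the tray in an opening of the deck, one to each and fully down; finally unlock the lamp the same way, swing it back over the pods and lock it again. Leave the other kitchen things where they are.

Things in the scene. Friction and masses are not known exactly. Their poses are not given: they have to be found in the camera images.
- garden: herb garden, fixed: a white water tank 270 (x) x 290 (y) x 100 mm high under a grey deck. Origin: centre of the underside; z up; -x is its front, roughly towards the robot, +y its left. A mast at x = +95 mm, y = 0 carries the lamp; a hump (66 x 130, 22 mm high) surrounds its foot. Under the deck the tank is hollow down to 12 mm
- opening0 (a point): centre of the round opening number 0 (35 mm wide, deck 8 mm thick) at the deck's upper face, 100 mm above the worktop; the four openings stand in a row, 70 mm apart, at garden x = -65 mm, y = -105 mm; all are empty at the start
- opening1 (a point): centre of the round opening number 1 (35 mm wide, deck 8 mm thick) at the deck's upper face, 100 mm above the worktop; the four openings stand in a row, 70 mm apart, at garden x = -65 mm, y = -35 mm; all are empty at the start
- opening2 (a point): centre of the round opening number 2 (35 mm wide, deck 8 mm thick) at the deck's upper face, 100 mm above the worktop; the four openings stand in a row, 70 mm apart, at garden x = -65 mm, y = 35 mm; all are empty at the start
- opening3 (a point): centre of the round opening number 3 (35 mm wide, deck 8 mm thick) at the deck's upper face, 100 mm above the worktop; the four openings stand in a row, 70 mm apart, at garden x = -65 mm, y = 105 mm; all are empty at the start
- lamp_pivot (a point): point on the mast's upright axis, about which the lamp arm swings, at the arm's underside, 249 mm above the worktop. Under the arm lies an index plate of 62 mm radius with two slots for the locking pin: lamp over the deck, lamp at the side
- lamp (a joint): angle of the lamp arm, rad: 0 = over the deck (arm points to the garden's -x), 1.571 = fully at the side (to its +y); grows clockwise seen from above; stops 0.018 beyond both. Unlocked it swings with light friction (1 N at the handle) and stays where left. Arm 14 mm thick; at its end a white round flat lamp, 170 mm in diameter, 18 mm thick, centred 165 mm from the pivot
- lamp_handle (a point): middle of the lamp's handle: an upright black round post, 20 mm in diameter, 36 mm tall, on top of the lamp, on the arm's centre line, 125 mm from the pivot; its top is 18 mm above this point (303 mm above the worktop). Grip it in any direction; it turns in the fingers as the lamp swings
- plunger (a joint): how far the sprung locking pin is pulled up, m: 0 = home in a slot (locked, 1.5 mm play each way), 0.012 = standing on the plate between the slots, 0.014 = held out on its collar, 0.018 = upper stop. Spring 7 to 12 N, downward. Released with the knob turned back it snaps home if the lamp is at one of its two places; if not, swing the lamp gently to the stop
- tbar (a joint): turn of the T-shaped locking knob, rad: 0 = in line with the arm, grows anticlockwise seen from above, stop at 1.4. With the pin down its slotted collar keeps the knob from turning; pulled up 15 to 17 mm it turns freely, and turned beyond 0.6 (best 1.2) it rests on the collar and stays out. Turned back below 0.2 it drops again
- knob_grip (a point): centre of the knob's black T-bar, the grip: 44 mm long (this point's x axis) x 12 wide (y) x 22 mm high; on the arm's centre line 50 mm from the pivot, 303 mm above the worktop when locked; rises and turns with the knob. Under the bar a steel collar 25 mm wide, its top 11 mm below the bar when locked; the arm's top is 40 mm below this point
- tray: loose grey-brown moulded pulp tray, 150 x 150 x 55 mm high, with four square wells (34 mm wide, 45 mm deep, 74 mm apart in a 2 x 2 square) for the pods; origin: centre of the underside
- pod0: seed pod (two to four are there, None if absent), upright in the tray, 114 mm long, 60 g: black stem 27 mm in diameter, 70 mm long, foot tapered to 20 mm; flange 42 mm in diameter, 5 mm thick; above it a white round cap, 28 mm in diameter, 75 to 114 mm above the foot, the grip. Origin: centre of the foot; z along the pod. Fully down its flange lies on the deck, its foot 30 mm above the worktop
- pod1: seed pod (two to four are there, None if absent), upright in the tray, 114 mm long, 60 g: black stem 27 mm in diameter, 70 mm long, foot tapered to 20 mm; flange 42 mm in diameter, 5 mm thick; above it a white round cap, 28 mm in diameter, 75 to 114 mm above the foot, the grip. Origin: centre of the foot; z along the pod. Fully down its flange lies on the deck, its foot 30 mm above the worktop
- pod2: seed pod (two to four are there, None if absent), upright in the tray, 114 mm long, 60 g: black stem 27 mm in diameter, 70 mm long, foot tapered to 20 mm; flange 42 mm in diameter, 5 mm thick; above it a white round cap, 28 mm in diameter, 75 to 114 mm above the foot, the grip. Origin: centre of the foot; z along the pod. Fully down its flange lies on the deck, its foot 30 mm above the worktop
- pod3: seed pod (two to four are there, None if absent), upright in the tray, 114 mm long, 60 g: black stem 27 mm in diameter, 70 mm long, foot tapered to 20 mm; flange 42 mm in diameter, 5 mm thick; above it a white round cap, 28 mm in diameter, 75 to 114 mm above the foot, the grip. Origin: centre of the foot; z along the pod. Fully down its flange lies on the deck, its foot 30 mm above the worktop
- feed: bystander: white plant-feed bottle, 60 mm diameter, 170 mm high; origin: centre of the underside
- mug: bystander: dark grey mug, 80 mm wide, 90 mm high; origin: centre of the underside
- mill: bystander: dark wooden pepper mill, 56 mm diameter, 172 mm high; origin: centre of the underside
- jug: bystander: grey measuring jug with a handle, 100 mm wide, 110 mm high; origin: centre of the underside
- spoon: bystander: steel spoon, 190 mm long, lying; origin: under its middle
Not all that is in view belongs to the job. Leave any pink or purple look-alike of the pod0 alone.

How it is judged:
On the way, in this order (a step that is already met when the one before it is completed fails the run):
1. the lamp's locking knob is pulled up and turned so that it stays out (value of joint plunger above 0.011 m and value of joint tbar above 0.6 rad), for 0.2 s.
2. the lamp stands fully at the side and is locked there (value of joint lamp above 1.5 rad and value of joint plunger below 0.004 m and value of joint tbar below 0.3 rad), for 0.2 s.
3. every pod stands fully down in an opening, with the lamp still locked at the side (all of step 2 and ((horizontal distance between pod0 and opening0 below 0.008 m and z of pod0 in the frame of garden below 0.035 m and angle between pod0's own z axis and vertical below 0.15 rad) or (horizontal distance between pod0 and opening1 below 0.008 m and z of pod0 in the frame of garden below 0.035 m and angle between pod0's own z axis and vertical below 0.15 rad) or (horizontal distance between pod0 and opening2 below 0.008 m and z of pod0 in the frame of garden below 0.035 m and angle between pod0's own z axis and vertical below 0.15 rad) or (horizontal distance between pod0 and opening3 below 0.008 m and z of pod0 in the frame of garden below 0.035 m and angle between pod0's own z axis and vertical below 0.15 rad)) and ((horizontal distance between pod1 and opening0 below 0.008 m and z of pod1 in the frame of garden below 0.035 m and angle between pod1's own z axis and vertical below 0.15 rad) or (horizontal distance between pod1 and opening1 below 0.008 m and z of pod1 in the frame of garden below 0.035 m and angle between pod1's own z axis and vertical below 0.15 rad) or (horizontal distance between pod1 and opening2 below 0.008 m and z of pod1 in the frame of garden below 0.035 m and angle between pod1's own z axis and vertical below 0.15 rad) or (horizontal distance between pod1 and opening3 below 0.008 m and z of pod1 in the frame of garden below 0.035 m and angle between pod1's own z axis and vertical below 0.15 rad)) and ((horizontal distance between pod2 and opening0 below 0.008 m and z of pod2 in the frame of garden below 0.035 m and angle between pod2's own z axis and vertical below 0.15 rad) or (horizontal distance between pod2 and opening1 below 0.008 m and z of pod2 in the frame of garden below 0.035 m and angle between pod2's own z axis and vertical below 0.15 rad) or (horizontal distance between pod2 and opening2 below 0.008 m and z of pod2 in the frame of garden below 0.035 m and angle between pod2's own z axis and vertical below 0.15 rad) or (horizontal distance between pod2 and opening3 below 0.008 m and z of pod2 in the frame of garden below 0.035 m and angle between pod2's own z axis and vertical below 0.15 rad)) and ((horizontal distance between pod3 and opening0 below 0.008 m and z of pod3 in the frame of garden below 0.035 m and angle between pod3's own z axis and vertical below 0.15 rad) or (horizontal distance between pod3 and opening1 below 0.008 m and z of pod3 in the frame of garden below 0.035 m and angle between pod3's own z axis and vertical below 0.15 rad) or (horizontal distance between pod3 and opening2 below 0.008 m and z of pod3 in the frame of garden below 0.035 m and angle between pod3's own z axis and vertical below 0.15 rad) or (horizontal distance between pod3 and opening3 below 0.008 m and z of pod3 in the frame of garden below 0.035 m and angle between pod3's own z axis and vertical below 0.15 rad)) and linear speed of each of pod0, pod1, pod2, pod3 below 0.03 m/s), for 0.3 s.
4. the locking knob is pulled up and turned again so that it stays out (all of step 1), for 0.2 s.
5. the lamp stands over the deck again and is locked there (value of joint lamp below 0.07 rad and value of joint plunger below 0.004 m and value of joint tbar below 0.3 rad), for 0.2 s.
At the end, for the whole second after the job is handed in: Each pod present stands in its own opening (within 8 mm of centre, foot below 35 mm, within 9 degrees of upright, at rest); the lamp is over the deck (within 4 degrees) and locked (pin within 4 mm of home, knob within 0.3 rad of the arm's line) (all of step 5 and ((horizontal distance between pod0 and opening0 below 0.008 m and z of pod0 in the frame of garden below 0.035 m and angle between pod0's own z axis and vertical below 0.15 rad) or (horizontal distance between pod0 and opening1 below 0.008 m and z of pod0 in the frame of garden below 0.035 m and angle between pod0's own z axis and vertical below 0.15 rad) or (horizontal distance between pod0 and opening2 below 0.008 m and z of pod0 in the frame of garden below 0.035 m and angle between pod0's own z axis and vertical below 0.15 rad) or (horizontal distance between pod0 and opening3 below 0.008 m and z of pod0 in the frame of garden below 0.035 m and angle between pod0's own z axis and vertical below 0.15 rad)) and ((horizontal distance between pod1 and opening0 below 0.008 m and z of pod1 in the frame of garden below 0.035 m and angle between pod1's own z axis and vertical below 0.15 rad) or (horizontal distance between pod1 and opening1 below 0.008 m and z of pod1 in the frame of garden below 0.035 m and angle between pod1's own z axis and vertical below 0.15 rad) or (horizontal distance between pod1 and opening2 below 0.008 m and z of pod1 in the frame of garden below 0.035 m and angle between pod1's own z axis and vertical below 0.15 rad) or (horizontal distance between pod1 and opening3 below 0.008 m and z of pod1 in the frame of garden below 0.035 m and angle between pod1's own z axis and vertical below 0.15 rad)) and ((horizontal distance between pod2 and opening0 below 0.008 m and z of pod2 in the frame of garden below 0.035 m and angle between pod2's own z axis and vertical below 0.15 rad) or (horizontal distance between pod2 and opening1 below 0.008 m and z of pod2 in the frame of garden below 0.035 m and angle between pod2's own z axis and vertical below 0.15 rad) or (horizontal distance between pod2 and opening2 below 0.008 m and z of pod2 in the frame of garden below 0.035 m and angle between pod2's own z axis and vertical below 0.15 rad) or (horizontal distance between pod2 and opening3 below 0.008 m and z of pod2 in the frame of garden below 0.035 m and angle between pod2's own z axis and vertical below 0.15 rad)) and ((horizontal distance between pod3 and opening0 below 0.008 m and z of pod3 in the frame of garden below 0.035 m and angle between pod3's own z axis and vertical below 0.15 rad) or (horizontal distance between pod3 and opening1 below 0.008 m and z of pod3 in the frame of garden below 0.035 m and angle between pod3's own z axis and vertical below 0.15 rad) or (horizontal distance between pod3 and opening2 below 0.008 m and z of pod3 in the frame of garden below 0.035 m and angle between pod3's own z axis and vertical below 0.15 rad) or (horizontal distance between pod3 and opening3 below 0.008 m and z of pod3 in the frame of garden below 0.035 m and angle between pod3's own z axis and vertical below 0.15 rad)) and linear speed of each of pod0, pod1, pod2, pod3 below 0.03 m/s); the robot touches nothing.
It fails at once if another kitchen thing is moved by more than 4 cm or tipped over (distance of any of feed, mug, mill, jug, spoon from where it was at the start of the episode above 0.04 m or angle between any of feed, mug, mill, jug's own z axis and vertical above 0.5 rad).
Of pod0, pod1, pod2, pod3 only 2 to 4 are there at a start; the rules pass over those that are not, and their reading is None.
At some moment in a run one of tray may be knocked a few centimetres aside while the robot is not near it.
It also fails if it takes over 210 s, if anything falls off the work surface, if the arm or the gripper's body presses on something with over 40 N, if the wrist force passes 120 N, or if a joint passes its speed limit or range.

### The arm

A 6-joint arm with a two-finger parallel gripper is mounted at the origin on the work surface. World frame = base frame: x ahead of the robot, y to its left, z up, the work surface at z = 0. Lengths are in m, angles in rad, forces in N, time in s.
With the tool pointing down it reaches from about 0.35 to 0.975 m from the base axis. Payload 17.4 kg.
Tool frame: the origin (TCP) lies midway between the tips of the shut fingers; the grasp point (between the pads) lies 19 mm behind it; z points along the fingers, y is the line along which they close (so a half turn about z gives the same grasp; the last joint's range is limited). The gripper opens to 85 mm and grips with 20 to 120 N. Pads are 22 mm wide; open, the fingers measure 114 mm over their backs; the gripper's body (76 mm by 85 mm) begins 54 mm behind the grasp point. The pads swing forward as they close: fully open they stand 13 mm farther back than shut.
Start: joints at [-1.204, 0.116, 1.442, -0, 1.584, -0.038], TCP at [0.266, -0.62, 0.231] pointing down, gripper open.
Joint ranges: [-2.83, 2.83], [-0.83, 2.19], [0.07, 2.5], [-1.14, 4.28], [0.01, 3], [-2.97, 2.97]. Speed limits (rad/s): [1.89, 1.89, 2.22, 3.14, 3.14, 3.14].

### API

Orientations are given as a rotation vector (axis times angle).
In Python, from cell import * gives the robot as it stands. Calls block until the motion is done:
- move_to(position, orientation): joint-space move of the TCP to a pose.
- servo_line(position, orientation=None, v=0.15, max_force=None): straight line of the TCP; orientation=None keeps the orientation; v is the mean speed in m/s. With max_force (N) it stops when the force on the tool has changed by that much, and returns True; else False.
- move_j(angles): joint-space move.
- ungrasp() and grab(force=None): open the fingers fully, or close them until they stop; force is the grip in N (None keeps the last).
- sleep(seconds).
- inverse_kinematics(position, orientation): joint angles nearest the present ones, or None.
- get_image(name): name is "scene" or "top" or "wrist"; returns a dict with "pixels" (400x640x3 uint8, red, green, blue), "mtx" (3x3 intrinsics, pixels), "R" (3x3) and "t" (3): a world point X has camera coordinates R X + t. Camera axes: x right, y down, z forward; pixel columns grow to the right and rows downward; lengths in m; the calibration is good to about 2 mm. A picture is of the moment at which its call begins. There is no depth.
A pose or a line that the arm cannot do raises PlanningError and nothing moves.
- sign_off(): hands the job in; it is judged then, once.
Readings, each from a call of its own:
- current_clock(): time.
- current_joints(): joint angles.
- current_joint_vel(): joint speeds.
- current_effort(): joint torques, N m.
- current_tool_pos(): TCP position.
- current_tool_rot(): TCP orientation.
- current_force(): force on the tool from outside, world axes, zero at the start.
- current_ft_torque(): the same for the moment, N m.
- current_finger_gap(): finger opening in m.
- current_finger_force(): force on a finger pad.
Only numpy, scipy, OpenCV 4.12 (cv2) and the standard library are available. Lean on these libraries where they do the work, as an engineer would, in place of code of your own. Each camera call takes 0.05 s, during which the arm holds its last target. There are 200 camera calls.

## Working session

There is one attempt and no reset: what is moved stays moved. The work goes in short steps, each a Python script; the robot and the scene stay as the last script left them, time stands still between calls to the robot, and variables do not carry over. Pictures are saved under pics/ and viewed, at most 14 in all, crops included, and the job is handed in when it is done.

```bash
ls; mkdir -p pics; python3 - <<'E'
from cell import *
import cv2,numpy as np
for n in ("scene","top"):
    im=get_image(n); cv2.imwrite(f"pics/{n}0.png",im["pixels"][:,:,::-1])
    np.savez(f"{n}0.npz",**im)
    print(n,im["mtx"].tolist(),(-im["R"].T@im["t"]).tolist(),im["R"].round(3).tolist())
print(current_clock(),current_tool_rot())
E
```

```text
pics
scene [[463.92903339227246, 0.0, 311.53176733323556], [0.0, 463.92903339227246, 191.84203163032106], [0.0, 0.0, 1.0]] [1.4898070214370953, -0.38794951197726124, 1.0730860959725756] [[0.334, 0.942, 0.003], [0.632, -0.222, -0.742], [-0.699, 0.25, -0.67]]
top [[410.08824853907134, 0.0, 318.79340141355857], [0.0, 410.08824853907134, 199.17872818803522], [0.0, 0.0, 1.0]] [0.3534799868284696, -0.028456476715315027, 1.4530184704558589] [[0.006, -1.0, 0.025], [-0.988, -0.01, -0.155], [0.156, -0.024, -0.988]]
0.1 [-3.07648906e+00 -6.31270712e-01  2.76507346e-04]
```

View pics/scene0.png

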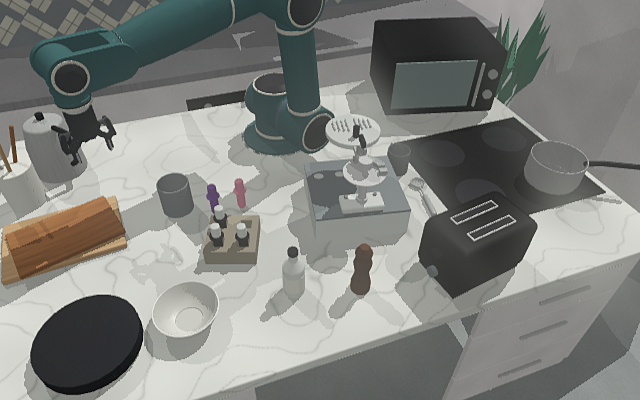

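View pics/top0.png

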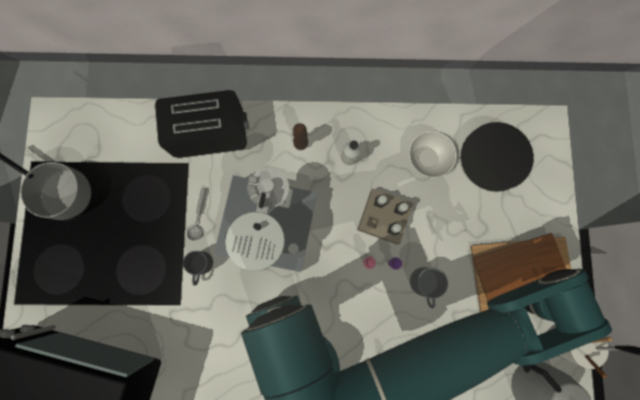

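The scene picture shows three pods in the tray near (230,235), with look-alikes at (213,195) and (240,190). In the top picture the garden is near (270,225), the lamp disc at (254,240) and the tray at (388,214). I'll zoom in for precise measuring.

```bash
python3 - <<'E'
import cv2,numpy as np
a=cv2.imread("pics/top0.png")[150:300,190:430]; b=cv2.imread("pics/scene0.png")[100:250,180:420]
o=np.vstack([cv2.resize(i,None,fx=2,fy=2,interpolation=cv2.INTER_CUBIC) if 0 else cv2.resize(i,(480*800//480,500),interpolation=cv2.INTER_CUBIC) for i in (a,)])
g=lambda i:(255*(i/255.)**0.6).astype(np.uint8)
cv2.imwrite("pics/c_top.png",g(o)); cv2.imwrite("pics/c_scene.png",g(cv2.resize(b,(800,500),interpolation=cv2.INTER_CUBIC)))
E
```

```text
(no output)
```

View pics/c_top.png

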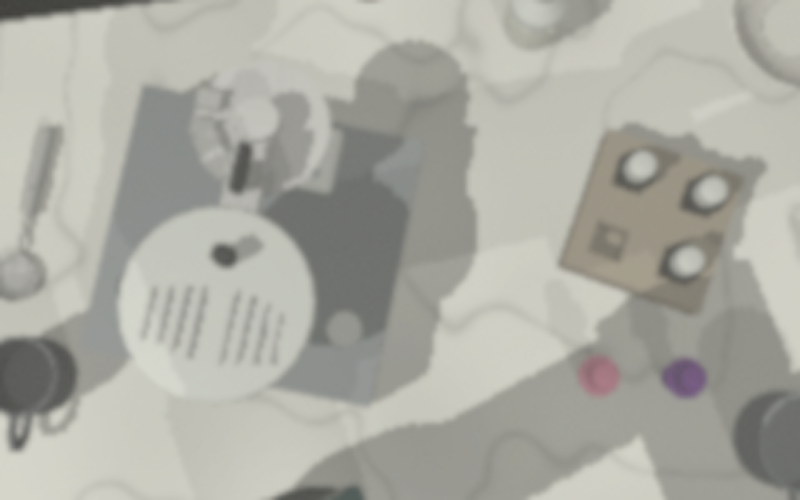

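View pics/c_scene.png

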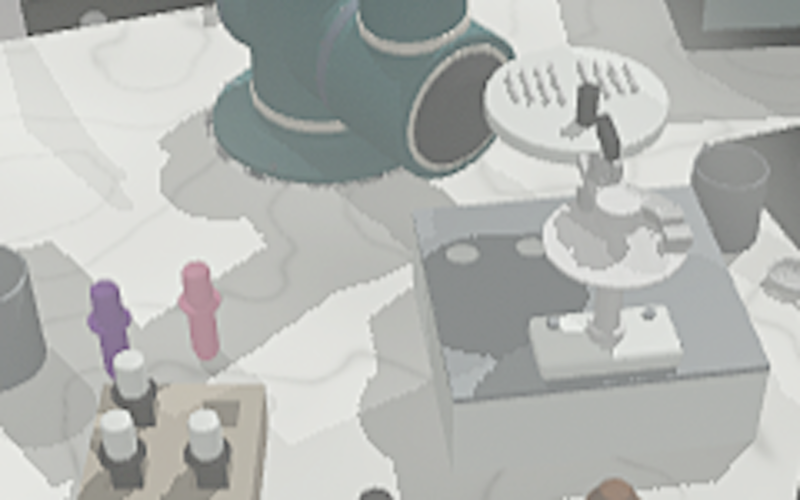

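The crops are c_top = top (190+x/3.333, 150+y/3.333) and c_scene = scene (180+x/3.333, 100+y/3.333). c_top shows:
- deck corners at (140,88), (420,150) and (370,403)
- lamp disc at (217,305)
- handle at (224,255)
- knob bar at (241,168)
- caps at (640,163), (711,190) and (688,260)

c_scene shows the handle at (588,92) and the knob bar at (608,138).

```bash
cat > h.py <<'E'
import numpy as np, cv2
def ray(im,u,v):
    d=im["R"].T@np.linalg.inv(im["mtx"])@np.array([u,v,1.]); return -im["R"].T@im["t"],d
def onz(im,u,v,z):
    c,d=ray(im,u,v); return c+d*(z-c[2])/d[2]
def proj(im,X):
    p=im["mtx"]@(im["R"]@np.asarray(X,float)+im["t"]); return p[:2]/p[2]
def tri(a,b):
    A=[];B=[]
    for im,u,v in (a,b):
        c,d=ray(im,u,v); d/=np.linalg.norm(d); P=np.eye(3)-np.outer(d,d); A.append(P);B.append(P@c)
    return np.linalg.solve(sum(A),sum(B))
E
python3 - <<'E'
from h import *
t=dict(np.load("top0.npz"));s=dict(np.load("scene0.npz"))
T=lambda x,y:(190+x/3.3333-.35,150+y/3.3333-.35); S=lambda x,y:(180+x/3.3333-.35,100+y/3.3333-.35)
for n,p,z in [("BL",(140,88),.1),("BR",(420,150),.1),("FR",(370,403),.1),("disc",(217,305),.265),("handle",(224,255),.303),("knob",(241,168),.314),
 ("k1",(244,145),.314),("k2",(237,192),.314),("cap",(640,163),.124),("cap",(711,190),.124),("cap",(688,260),.124),("tA",(608,130),.055),("tB",(742,180),.055),("tC",(697,310),.055),("tD",(562,262),.055),("op",(345,328),.1),
 ("pink",(600,375),.114),("purple",(686,377),.114)]:
    print(n,onz(t,*T(*p),z).round(3))
print("scene disc",onz(s,*S(577,98),.267).round(3),"deck BR",onz(s,*S(455,403),.1).round(3),"BL",onz(s,*S(768,370),.1).round(3),"FR",onz(s,*S(415,215),.1).round(3),"op0",onz(s,*S(462,254),.1).round(3),"op1",onz(s,*S(529,247),.1).round(3))
for p in [(130,358),(117,420),(205,418)]: print("cap",onz(s,*S(*p),.124).round(3))
print("handle",tri((t,*T(224,255)),(s,*S(589,90))).round(3),"knob",tri((t,*T(241,168)),(s,*S(607,132))).round(3))
E
```

```text
BL [0.642 0.231 0.1  ]
BR [ 0.582 -0.051  0.1  ]
FR [ 0.331 -0.004  0.1  ]
disc [0.417 0.126 0.265]
handle [0.457 0.117 0.303]
knob [0.529 0.103 0.314]
k1 [0.549 0.101 0.314]
k2 [0.509 0.106 0.314]
cap [ 0.567 -0.268  0.124]
cap [ 0.541 -0.338  0.124]
cap [ 0.471 -0.313  0.124]
tA [ 0.613 -0.248  0.055]
tB [ 0.561 -0.387  0.055]
tC [ 0.426 -0.336  0.055]
tD [ 0.474 -0.198  0.055]
op [0.404 0.022 0.1  ]
pink [ 0.36  -0.227  0.114]
purple [ 0.358 -0.311  0.114]
scene disc [0.422 0.127 0.267] deck BR [ 0.598 -0.054  0.1  ] BL [0.652 0.226 0.1  ] FR [ 0.337 -0.002  0.1  ] op0 [0.409 0.022 0.1  ] op1 [0.421 0.088 0.1  ]
cap [ 0.473 -0.314  0.124]
cap [ 0.544 -0.339  0.124]
cap [ 0.566 -0.268  0.124]
handle [0.458 0.119 0.3  ] knob [0.53  0.105 0.308]
```

Both views agree. The garden yaw is about -0.195, the pivot about (0.580, 0.094) and opening 0 about (0.403, 0.022). Next I'll hover over the knob.

```bash
cat >> h.py <<'E'
from cell import *
from scipy.spatial.transform import Rotation as Ro
YAW=-0.195; PIV=np.array([.580,.0935])
def ori(a):  # tool down, closing line at world angle a
    y=np.array([np.cos(a),np.sin(a),0]); z=np.array([0,0,-1.]); x=np.cross(y,z)
    return Ro.from_matrix(np.c_[x,y,z]).as_rotvec()
def armdir(l,yaw=None): a=(YAW if yaw is None else yaw)+np.pi-l; return a
def at(r,l): a=armdir(l); return PIV+r*np.array([np.cos(a),np.sin(a)])
def gar(x,y):
    c,s=np.cos(YAW),np.sin(YAW); o=PIV-.095*np.array([c,s]); return o+np.array([c*x-s*y,s*x+c*y])
def P(xy,zg): return np.array([xy[0],xy[1],zg-.019])  # grasp-point height -> TCP
E
python3 - <<'E'
from h import *
for l in (0,1.571):
  for off in (np.pi/2,-np.pi/2):
    for tb in (0,1.1):
        q=inverse_kinematics(P(at(.05,l),.33),ori(armdir(l)+off+tb)); print(l,round(off,2),tb,None if q is None else np.round(q,2))
print(np.round(ori(0),2),current_tool_rot())
p=np.array(current_tool_pos()); servo_line(p+[0,0,.18],v=.25)
# choose closing offset
off=np.pi/2
move_to(P(at(.05,0),.41),ori(armdir(0)+off)) 
print(current_clock(),current_tool_pos(),np.round(current_joints(),2))
im=get_image("wrist"); np.savez("w0.npz",**im); cv2.imwrite("pics/w0.png",im["pixels"][:,:,::-1])
for X in [(*at(.05,0),.314),(*at(.125,0),.303)]: print(proj(im,X))
E
```

```text
0 1.57 0 [ 0.14 -0.19  1.61  0.    1.72  1.91]
0 1.57 1.1 [ 0.14 -0.19  1.61 -0.    1.72  0.81]
0 -1.57 0 [ 0.14 -0.19  1.61  0.    1.72 -1.23]
0 -1.57 1.1 [ 0.14 -0.19  1.61 -0.    1.72 -2.33]
1.571 1.57 0 [ 0.2  -0.04  1.48 -0.    1.71 -2.75]
1.571 1.57 1.1 [ 0.2  -0.04  1.48 -0.    1.71  2.43]
1.571 -1.57 0 [ 0.2  -0.04  1.48 -0.    1.71  0.39]
1.571 -1.57 1.1 [ 0.2  -0.04  1.48 -0.    1.71 -0.71]
[2.22 2.22 0.  ] [-3.07648906e+00 -6.31270712e-01  2.76507346e-04]
3.6833 [0.53113404 0.10270186 0.39095835] [ 0.14 -0.17  1.47 -0.    1.85  1.91]
[320.25513404 214.75729199]
[320.04824514 298.16074651]
```

View pics/w0.png

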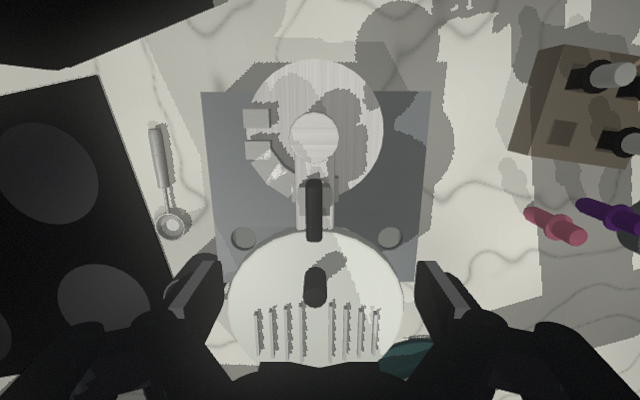

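The wrist view shows the bar at (314,212), the handle at (315,~287), deck back corners at (201,92) and (431,92), and the mast cap at (315,135). All sit about 5 px left of the prediction, so I'll recompute.

```bash
python3 - <<'E'
from h import *
w=dict(np.load("w0.npz"))
print((-w["R"].T@w["t"]).round(3), w["mtx"][0])
for n,u,v,z in [("BL",201,92,.1),("BR",431,92,.1),("opL",244,238,.1),("opR",390,238,.1),("bar far",314.5,181,.314),("bar near",314,212,.314),("handle",315.5,277,.303)]:
    print(n,onz(w,u,v,z).round(4))
print(gar(.135,.145),gar(.135,-.145),gar(-.065,.035),gar(-.065,-.035), at(.05,0),at(.125,0))
E
```

```text
[0.606 0.09  0.533] [327.43924276   0.         318.74595644]
BL [0.6468 0.2318 0.1   ]
BR [ 0.591  -0.0511  0.1   ]
opL [0.4448 0.2302 0.1   ]
opR [0.4044 0.0253 0.1   ]
bar far [0.5557 0.1024 0.314 ]
bar near [0.5338 0.1071 0.314 ]
handle [0.4769 0.1176 0.303 ]
[0.64733805 0.22800125] [ 0.59114576 -0.05650257] [0.4298142  0.15883931] [0.41625054 0.09016598] [0.53094762 0.10318833] [0.45736904 0.11772082]
```

Opening spacing measures 208.8 mm and yaw -0.195, so the fit is good. I'll shift the pivot by (+1, +2.5) mm and do the first knob operation.

```bash
sed -i 's/PIV=np.array(.*/PIV=np.array([.581,.096]); OFF=-np.pi\/2/' h.py; cat >> h.py <<'E'
ZK=.307  # grasp height on locked bar
def st(msg): print(msg,round(current_clock(),1),np.round(current_tool_pos(),4),"F",np.round(current_force(),1),"T",np.round(current_ft_torque(),2),"gap",round(current_finger_gap(),4))
def unlock(l):
    o=armdir(l)+OFF; k=at(.05,l)
    move_to(P(k,.37),ori(o)); servo_line(P(k,ZK),v=.15,max_force=25); grab(70); st("grip")
    servo_line(P(k,ZK+.016),v=.05); st("up")
    for a in (.4,.8,1.2): servo_line(P(k,ZK+.016),ori(o+a),v=.05)
    st("turned")
    servo_line(P(k,ZK+.0145),v=.05); ungrasp(); st("open")
    servo_line(P(k,.39),v=.2)
E
python3 - <<'E'
from h import *
unlock(0)
st("end"); print(np.round(current_joints(),2))
E
```

```text
grip 7.6 [0.532  0.1059 0.2883] F [0.7 1.6 3.4] T [0.41 0.02 0.05] gap 0.0108
up 8.1 [0.5319 0.1058 0.303 ] F [  3.4   3.5 -12.1] T [ 0.8  -0.66  0.12] gap 0.0109
turned 9.7 [0.5315 0.1063 0.3037] F [ -1.    8.4 -12. ] T [1.46 0.17 0.01] gap 0.0109
open 10.7 [0.532  0.1056 0.3025] F [0.3 0.3 0.1] T [ 0.   -0.04 -0.02] gap 0.0851
end 11.2 [0.532  0.1057 0.3713] F [ 0.2  0.7 -0.5] T [-0.04  0.03 -0.04] gap 0.0856
[ 0.15 -0.17  1.5  -0.    1.81 -2.43]
```

```bash
cat >> h.py <<'E'
def swing(l0,l1,n=7):
    h=at(.125,l0); zz=.291
    move_to(P(h,.38),ori(armdir(l0)+OFF)); servo_line(P(h,zz),v=.15,max_force=25); grab(30); st("hgrip")
    for l in np.linspace(l0,l1,n+1)[1:]:
        servo_line(P(at(.125,l),zz),ori(armdir(l)+OFF),v=.12)
    sleep(.2); st("swung"); ungrasp(); servo_line(P(at(.125,l1),.39),v=.25)
def look(n,f):
    im=get_image(n); np.savez(f+".npz",**im); cv2.imwrite(f"pics/{f}.png",im["pixels"][:,:,::-1]); return im
E
python3 - <<'E'
from h import *
swing(0,1.576)
look("wrist","w1"); look("top","t1")
print(np.round(current_joints(),2),current_clock())
E
```

```text
hgrip 13.7 [0.4584 0.1202 0.2723] F [-0.2 -1.2  3.4] T [-0.1   0.11 -0.02] gap 0.0188
swung 16.6 [0.6056 0.218  0.2723] F [-3.7 -1.5  4.7] T [-0.19  0.61 -0.22] gap 0.0187
[ 0.31  0.05  1.29 -0.    1.8   0.51] 17.875
```

View pics/w1.png

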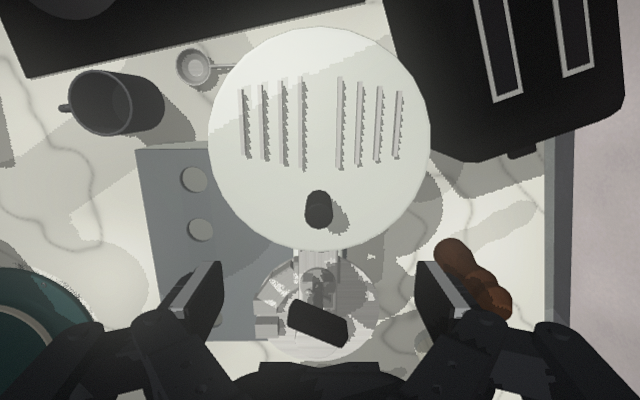

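The lamp stands at the side, with the handle at (319,208). The bar, at (318,325), is still turned about 1.15 rad. Next I'll relock it.

```bash
cat >> h.py <<'E'
def lock(l):
    o=armdir(l)+OFF; k=at(.05,l)
    move_to(P(k,.39),ori(o+1.2)); servo_line(P(k,ZK+.0145),v=.15,max_force=25); grab(70); st("grip")
    servo_line(P(k,ZK+.0165),v=.05); st("up")
    for a in (.8,.4,0.): servo_line(P(k,ZK+.0165),ori(o+a),v=.05)
    st("back")
    servo_line(P(k,ZK+.001),v=.05,max_force=25); st("down"); ungrasp(); st("open")
    servo_line(P(k,.39),v=.2)
E
python3 - <<'E'
from h import *
lock(1.571)
look("wrist","w2"); look("top","t2"); print(current_clock())
a=cv2.imread("pics/t2.png")[150:300,230:430];b=cv2.imread("pics/w2.png")[150:,100:540]
cv2.imwrite("pics/c2.png",np.hstack([cv2.resize(a,(400,300)),cv2.resize(b,(400,300))]))
E
```

```text
grip 20.3 [0.5908 0.1453 0.3028] F [0.5 3.1 2.6] T [ 0.41 -0.18  0.03] gap 0.0109
up 20.6 [0.5907 0.1452 0.3032] F [ 4.1  4.7 -8.5] T [ 0.69 -0.75 -0.02] gap 0.0111
back 22.2 [0.5903 0.145  0.3042] F [ -5.2   2.3 -11.1] T [0.35 0.96 0.  ] gap 0.0107
down 22.6 [0.5901 0.1451 0.2892] F [-2.5  0.1  8.2] T [ 0.03  0.44 -0.03] gap 0.0104
open 23.3 [0.5897 0.1453 0.2863] F [-0.8  0.1 -0. ] T [ 0.01  0.   -0.  ] gap 0.0859
24.0
```

View pics/c2.png

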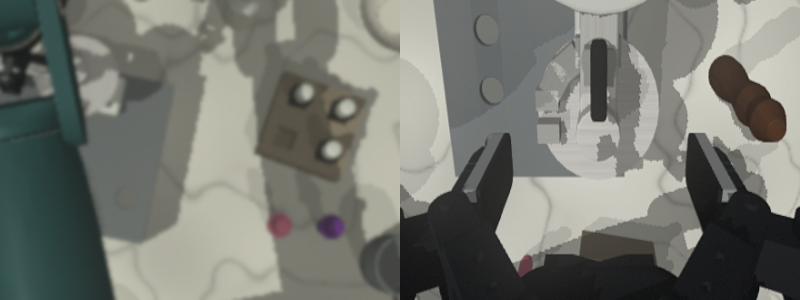

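The bar is in line and down, so the lamp is locked at the side, and the tray hasn't moved. Next is a cap detector.

```bash
cat >> h.py <<'E'
def caps(im):
    px=cv2.cvtColor(im["pixels"],cv2.COLOR_RGB2BGR); hsv=cv2.cvtColor(px,cv2.COLOR_BGR2HSV)
    m=cv2.inRange(hsv,(8,32,50),(28,110,190)); roi=np.zeros_like(m); roi[165:270,330:450]=255
    m=cv2.morphologyEx(m&roi,cv2.MORPH_OPEN,np.ones((3,3),np.uint8))
    c=max(cv2.findContours(m,cv2.RETR_EXTERNAL,cv2.CHAIN_APPROX_NONE)[0],key=cv2.contourArea)
    rect=cv2.minAreaRect(c); hull=np.zeros_like(m); cv2.fillConvexPoly(hull,cv2.convexHull(c),255); hull=cv2.dilate(hull,np.ones((5,5)))
    w=cv2.inRange(hsv,(0,0,140),(180,31,255))&hull
    out=[]
    for d in cv2.findContours(w,cv2.RETR_EXTERNAL,cv2.CHAIN_APPROX_NONE)[0]:
        (u,v),r=cv2.minEnclosingCircle(d); A=cv2.contourArea(d)
        if 15<A<150 and r<9:
            M=cv2.moments(d); u,v=M["m10"]/M["m00"],M["m01"]/M["m00"]; out.append((*onz(im,u,v,.119)[:2],A,r))
    return rect,np.array(out)
E
python3 - <<'E'
from h import *
for f in ("top0","t1","t2"):
    im=dict(np.load(f+".npz")); r,o=caps(im); print(r, onz(im,*r[0],.05).round(3)); print(o.round(3))
im=dict(np.load("t2.npz"));h=cv2.cvtColor(im["pixels"],cv2.COLOR_RGB2HSV); print(h[228,396],h[216,374],h[200,350],h[208,392])
E
```

```text
((385.27471923828125, 216.0950927734375), (45.213951110839844, 45.86817169189453), 19.09349250793457) [ 0.518 -0.293  0.05 ]
[[ 0.471 -0.315 28.5    3.375]
 [ 0.541 -0.339 28.5    3.375]
 [ 0.566 -0.27  29.5    3.375]]
((385.26275634765625, 212.77737426757812), (45.96444320678711, 45.36638641357422), 19.983104705810547) [ 0.529 -0.293  0.05 ]
[[ 0.483 -0.315 38.     3.973]
 [ 0.553 -0.34  37.     3.973]
 [ 0.577 -0.27  34.5    3.712]]
((385.0500183105469, 212.84999084472656), (45.53679656982422, 45.853023529052734), 18.43494987487793) [ 0.529 -0.292  0.05 ]
[[ 0.483 -0.315 38.     3.973]
 [ 0.552 -0.34  39.     4.031]
 [ 0.578 -0.273 22.5    3.536]]
[ 35  19 149] [21 48 74] [ 30  21 185] [23 48 85]
```

The tray was nudged about 12 mm between the first picture and t1, and the detector sees it. I'll pick the first pod, using fresh cap positions each time.

```bash
cat >> h.py <<'E'
def plant(y,pick=0,ytgt=-.065):
    r,o=caps(get_image("top")); o=o[np.argsort(o[:,0])]; print(o.round(3))
    d=o[pick][:2]; a1=.435
    move_to(P(d,.24),ori(a1)); servo_line(P(d,.108),v=.2,max_force=20); st("at"); grab(40); st("pod")
    servo_line(P(d,.262),v=.2); g=gar(ytgt,y)
    servo_line(P(g,.262),ori(YAW),v=.3); print("gap",current_finger_gap())
    servo_line(P(g,.20),v=.2); look("wrist","p%d"%round(y*1000))
    s=servo_line(P(g,.129),v=.1,max_force=12); st("in %s"%s)
E
python3 - <<'E'
from h import *
for a in (.435,): print(inverse_kinematics(P((.483,-.315),.108),ori(a)),inverse_kinematics(P(gar(-.065,.035),.129),ori(YAW)))
plant(.035)
E
```

```text
[-0.62213804 -0.02208133  1.81915129  0.          1.34452269 -1.05713804] [ 0.3028719  -0.31222176  2.03666732  0.          1.41714709  0.4978719 ]
[[ 0.483 -0.315 38.     3.973]
 [ 0.552 -0.34  39.     4.031]
 [ 0.578 -0.273 23.5    3.536]]
at 26.7 [ 0.4831 -0.3156  0.0903] F [ 0.5 -0.4 -0.1] T [0.03 0.01 0.01] gap 0.0851
pod 27.2 [ 0.4828 -0.3155  0.0895] F [ 1.2 -0.3  4.1] T [0.07 0.   0.03] gap 0.0267
gap 0.027026843308385014
in True 31.1 [0.4304 0.1611 0.1092] F [ 0.  -0.3  5.9] T [-0.14  0.05 -0.05] gap 0.0272
```

```bash
cat >> h.py <<'E'
def rel(y,f):
    ungrasp(); p=np.array(current_tool_pos()); servo_line([p[0],p[1],.24],v=.25); st("rel"); return look("wrist",f)
E
python3 - <<'E'
from h import *
im=rel(.035,"r1"); g=gar(-.065,.035); print(proj(im,(*g,.144)),proj(im,(*gar(-.065,-.035),.1)))
r,o=caps(get_image("top")); print(o.round(3))
E
```

```text
rel 32.4 [0.4298 0.161  0.2397] F [-0.7 -0.1  0.1] T [ 0.   -0.04  0.02] gap 0.0859
[319.19332779 206.51587841] [319.15329694 262.35234507]
[[ 0.553 -0.34  35.     3.921]
 [ 0.577 -0.27  32.5    3.606]]
```

View pics/r1.png

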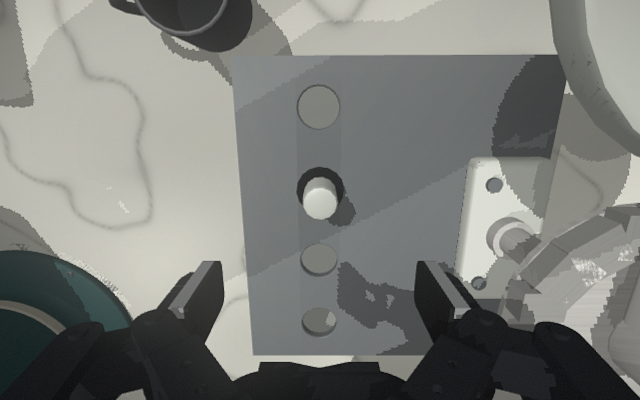

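The first pod is seated in opening 2, cap at (319,205) where predicted, and openings 1 and 0 at (319,259) and (319,320) are free. Continuing.

```bash
python3 - <<'E'
from h import *
plant(-.035); z=current_tool_pos()[2]
if z<.114:
    rel(-.035,"r2"); plant(-.105); z=current_tool_pos()[2]
    if z<.114:
        rel(-.105,"r3")
        for y in (-.105,-.035,.035): print(proj(dict(np.load("r3.npz")),(*gar(-.065,y),.144)))
E
```

```text
[[ 0.552 -0.339 34.     3.905]
 [ 0.577 -0.27  32.5    3.606]]
at 35.2 [ 0.553  -0.3395  0.0905] F [ 1.6 -0.1 -0.1] T [ 0.03 -0.01 -0.02] gap 0.0852
pod 35.8 [ 0.5526 -0.3395  0.0895] F [0.5 0.1 4.5] T [ 0.09 -0.05  0.04] gap 0.0272
gap 0.027086828659287947
in True 39.6 [0.4168 0.0925 0.1093] F [-0.9  0.1  5.4] T [-0.07 -0.01  0.03] gap 0.0271
rel 40.9 [0.4162 0.0925 0.2397] F [-0.1 -0.7 -0.5] T [ 0.02 -0.   -0.03] gap 0.0855
[[ 0.431 -0.32  23.     7.433]
 [ 0.577 -0.27  32.5    3.606]]
at 43.3 [ 0.4316 -0.3201  0.0903] F [1.1 0.1 0.5] T [-0.03  0.02 -0.05] gap 0.0856
pod 44.1 [ 0.431 -0.32   0.089] F [0.3 0.3 1.1] T [ 0.   -0.01 -0.04] gap 0.0
gap 8.923366197614223e-05
in False 47.7 [0.404  0.024  0.1107] F [-0.8 -0.1 -0.5] T [ 0.02 -0.04 -0.04] gap 0.0
rel 49.1 [0.4036 0.024  0.2396] F [ 0.3  0.5 -0.8] T [ 0.02  0.02 -0.06] gap 0.0855
[317.80505448 207.3716036 ]
[317.79693535 112.21579597]
[317.787219   -1.6592525]
```

View pics/r3.png

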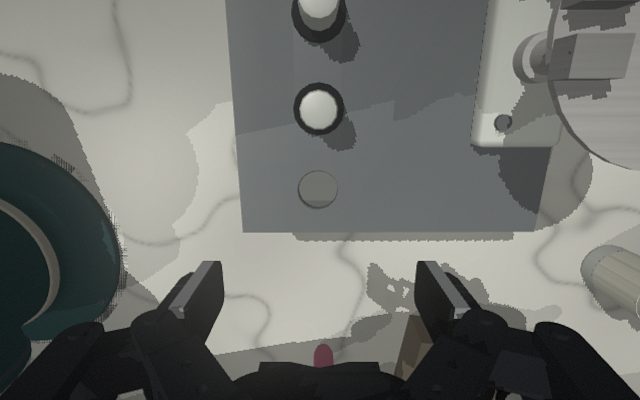

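Two pods are seated, at (319,8) and (318,107). The third pick was a false blob at the tray's edge (radius 7.4), so the fingers closed on nothing and opening 0 at (318,189) is still free. I'll filter by radius and retry.

```bash
sed -i 's/r<9/r<5/' h.py; python3 - <<'E'
from h import *
plant(-.105); 
if current_tool_pos()[2]<.114 and current_finger_gap()>.02:
    rel(-.105,"r4"); g=gar(-.065,0); move_to(P(g,.38),ori(YAW)); look("wrist","r5")
    im=dict(np.load("r5.npz"))
    for y in (-.105,-.035,.035): print(proj(im,(*gar(-.065,y),.144)))
E
```

```text
Traceback (most recent call last):
  File "h.py", line 64, in plant
    r,o=caps(get_image("top")); o=o[np.argsort(o[:,0])]; print(o.round(3))
                                               ~^^^^^
IndexError: too many indices for array: array is 1-dimensional, but 2 were indexed
```

```bash
python3 - <<'E'
from h import *
im=look("top","t3"); print(caps(im)[0])
cv2.imwrite("pics/c3.png",cv2.resize(cv2.imread("pics/t3.png")[150:300,230:470],(640,400)))
E
```

```text
((385.06243896484375, 213.00601196289062), (45.601341247558594, 45.51013946533203), 19.536653518676758)
```

View pics/c3.png

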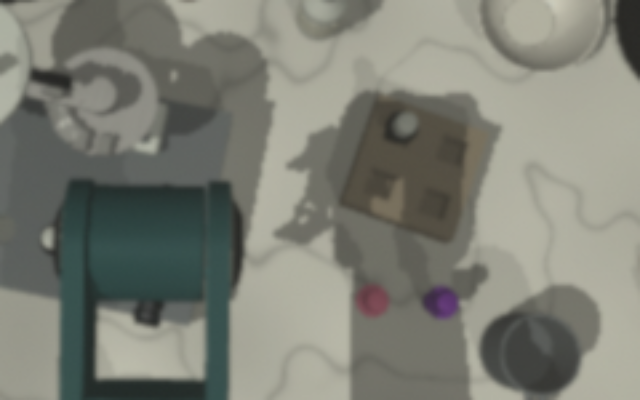

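The remaining pod, at (404,125) in the crop, is only in the arm's shadow and the tray hasn't moved. So its measured position (0.577, -0.270) still holds.

```bash
python3 - <<'E'
from h import *
import h
h.caps=lambda im:(None,np.array([[.577,-.270,0,0]]))
plant(-.105); 
if current_tool_pos()[2]<.114 and current_finger_gap()>.02:
    rel(-.105,"r4"); g=gar(-.065,0); move_to(P(g,.38),ori(YAW)); look("wrist","r5")
    im=dict(np.load("r5.npz"))
    for y in (-.105,-.035,.035): print(proj(im,(*gar(-.065,y),.144)))
E
```

```text
[[ 0.577 -0.27   0.     0.   ]]
at 51.4 [ 0.5776 -0.2701  0.0906] F [-0.9 -0.5  0.7] T [0.06 0.02 0.04] gap 0.0854
pod 52.0 [ 0.5772 -0.2701  0.0895] F [0.5 0.8 4.6] T [ 0.09 -0.02 -0.01] gap 0.0274
gap 0.027125056876514606
in True 55.4 [0.4033 0.024  0.1093] F [0.7 0.4 5.8] T [ 0.01 -0.02  0.02] gap 0.0272
rel 56.7 [0.4026 0.0239 0.2397] F [-0.1 -0.1 -0.9] T [-0.03  0.03  0.03] gap 0.0856
[318.3281567  259.43768947]
[318.38234246 204.01523509]
[318.44284572 142.13110383]
```

View pics/r5.png

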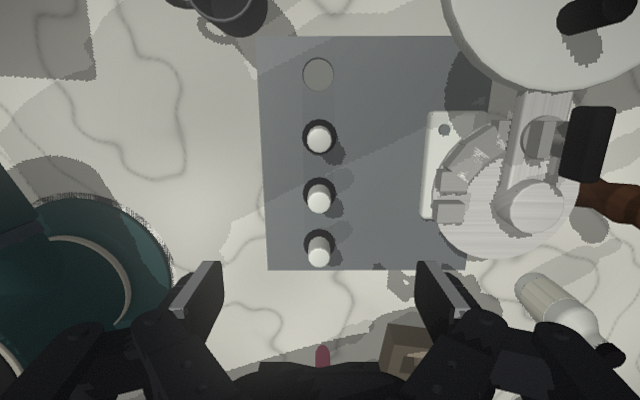

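All three pods stand seated at (318,138), (318,197) and (318,250), and the tray is empty. Now I'll unlock the lamp, swing it back and lock it.

```bash
python3 - <<'E'
from h import *
p=np.array(current_tool_pos()); servo_line([p[0],p[1],.40],v=.25)
unlock(1.571); swing(1.571,-.005); lock(0)
p=np.array(current_tool_pos()); servo_line([p[0],p[1],.42],v=.2); look("wrist","e1"); look("scene","e2"); print(current_clock())
a=cv2.imread("pics/e2.png")[90:250,180:420];b=cv2.imread("pics/e1.png")[100:,100:540]
cv2.imwrite("pics/ce.png",np.hstack([cv2.resize(a,(400,267)),cv2.resize(b,(400,267))]))
E
```

```text
grip 59.8 [0.5905 0.1451 0.2883] F [-4.8  0.1  4. ] T [ 0.03  0.92 -0.01] gap 0.0107
up 60.2 [0.5905 0.1451 0.3035] F [ -4.    1.7 -11.8] T [ 0.25  0.71 -0.02] gap 0.0108
turned 61.9 [0.5909 0.1453 0.3041] F [  1.3   5.4 -11.9] T [ 1.08 -0.17  0.02] gap 0.0109
open 62.8 [0.5907 0.145  0.3025] F [-0.8  0.1 -0.1] T [-0.01 -0.02  0.02] gap 0.0857
hgrip 65.9 [0.6053 0.2186 0.2723] F [1.4 1.  2. ] T [-0.   -0.03  0.03] gap 0.0191
swung 68.7 [0.4582 0.1195 0.2722] F [-9.   0.8  4.1] T [ 0.09  1.26 -0.  ] gap 0.0189
grip 72.4 [0.5315 0.106  0.3029] F [-5.6  1.8  3.1] T [ 0.32  1.14 -0.04] gap 0.0106
up 72.6 [0.5314 0.106  0.3032] F [-5.4  3.  -7.7] T [ 0.57  0.78 -0.  ] gap 0.0106
back 74.3 [0.5314 0.1059 0.3035] F [ -5.2   2.9 -11.2] T [0.44 0.93 0.01] gap 0.0106
down 74.6 [0.5313 0.106  0.2892] F [-4.2  0.2 11.4] T [0.04 0.64 0.  ] gap 0.011
open 75.3 [0.531  0.106  0.2872] F [ 0.2 -0.7 -0.3] T [ 0.07  0.01 -0.07] gap 0.0854
76.3917
```

View pics/ce.png

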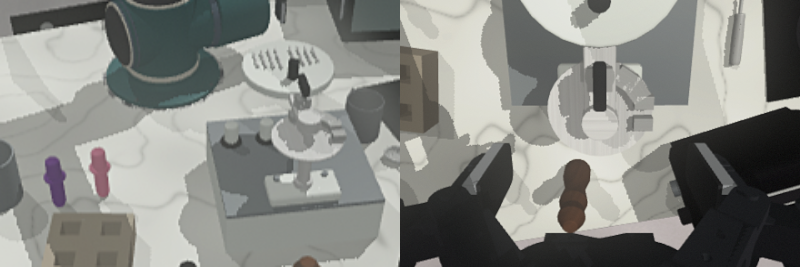

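The lamp is back over the pods, with the knob in line and down. The pin reached the same height, 0.289, as at the first lock. Handing in.

```bash
python3 -c "
from cell import *
print(sign_off())"
```

```text
the job is handed in; nothing more can be done
None
```

The job is handed in at about 76 s on the robot's clock: all three pods from the tray are seated in openings 0 to 2, and the lamp is back over them and locked (the hand-in returned no verdict).

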